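Clamp the roller pole, draw it out to the second stop and hold it

ROBOT

A 7-joint arm with a two-finger parallel gripper is mounted at the origin on the work surface. World frame = base frame: x ahead of the robot, y to its left, z up, the work surface at z = 0. Lengths are in m, angles in rad, forces in N, time in s.
With the tool pointing down it reaches from about 0.4 to 0.875 m from the base axis. Payload 19.3 kg.
Tool frame: the origin (TCP) lies at the very end of the fingers, on their centre line; the grasp point (between the pads) lies 19 mm behind it; z points along the fingers, y is the line along which they close (so a half turn about z gives the same grasp; the last joint's range is limited). The gripper opens to 85 mm and grips with 20 to 120 N. Pads are 22 mm wide; open, the fingers measure 114 mm over their backs; the gripper's body (76 mm by 85 mm) begins 54 mm behind the grasp point. The pads swing forward as they close: fully open they stand 13 mm farther back than shut.
Start: joints at [1.201, 0.521, -0.036, 1.599, 0.021, 1.021, -0.113], TCP at [0.185, -0.597, 0.231] pointing down, gripper open.
Joint ranges: [-2.91, 2.91], [-0.3, 2.13], [-1.5, 1.42], [0.17, 2.43], [-1.26, 4.41], [0.16, 1.93], [-2.52, 2.52]. Speed limits (rad/s): [1.89, 1.89, 2.39, 2.39, 3.01, 3.01, 3.01].

INTERFACE

Orientations are given as [roll, pitch, yaw] about the fixed x, y, z axes, in that order (R = Rz(yaw) Ry(pitch) Rx(roll)).
In Python, from workcell import bot gives the robot as it stands.
- The arm moves only by the tool jog_arm, never from a script. Its argument "motion" is a list of rows, each a list of 5 numbers: the shift along the tool's x, y, z scaled (see below), then the turn about the tool's z scaled (see below), then the opening, from 0 (shut) to 1 (fully open). A call has 1 to 12 rows; each row shifts and turns the commanded pose from where the row before left it, along the tool's axes as they then stand; what a row does not reach is not made up. The controller multiplies each number of a shift by 30 mm and each number of a turn by 0.08 rad. A row lasts 1/10 s, in which the tool goes at most 50 mm and 8.59 degrees, less where a joint would pass 70% of its speed; a pose out of reach is approached as far as the arm can. A call with a number of a shift or a turn outside -1 to 1 is refused whole. A call with a gripper value outside its range is refused whole. The fingers move at their own pace and stop on an object; "newtons" is the grip in N (left out, the last holds). Time passes only in rows, so rows that do not move let the fingers close. It gives the time, the measured TCP pose, the force, the opening and the grip force at its end, in the units of the state.
- bot.observe(): the state, without advancing time (a new reading comes with each control period).
- bot.grab_frame(name): name is "side" or "top"; returns a dict with "pixels" (480x640x3 uint8, red, green, blue), "fovy" (degrees; the focal length in pixels is half the picture's height over the tangent of half this angle, whatever the lens; pixels are square), "cx", "cy" (the principal point, pixels), "rvec" (rotation vector, rad) and "tvec" (3), from world to camera coordinates, as OpenCV has them. Camera axes: x right, y down, z forward; pixel columns grow to the right and rows downward; lengths in m; the calibration is good to about 2 mm. A picture is of the moment at which its call begins. There is no depth.
- bot.job_done(): hands the job in; it is judged then, once.
The state is a dict: "clock": time; "qpos": joint angles; "qd": joint speeds; "joint_efforts": joint torques, N m; "position": TCP position; "tool_rot": TCP orientation; "force": force on the tool from outside, world axes, zero at the start; "moment": the same for the moment, N m; "grip_width": finger opening in m; "finger_force": force on a finger pad.
Only numpy, scipy, OpenCV 4.12 (cv2) and the standard library are available. Lean on these libraries where they do the work, as an engineer would, in place of code of your own. Each camera call takes 0.05 s, during which the arm holds its last target. There are 200 camera calls.

TASK

Get the telescoping roller pole ready for a workmate to screw the roller on: flip the red handle of the cam clamp over and down until it snaps shut on the pole's bare tube, then squeeze the red lock button on the black grip and, with the tube staying put in the clamp, draw the grip out past the first stop to the second stop, the pole's full length. Let the button spring back out so that the pole locks there, and finish holding the pole: the gripper stays closed around the black grip, clear of the button, and does not let go at the end. Leave the other things on the shelf where they are.

Things in the scene. Friction and masses are not known exactly. Their poses are not given: they have to be found in the camera images.
- pole_rest: fixed plywood board 150 x 560 x 18 mm under the pole. Origin on the shelf below the pole's axis, which runs 65 mm above the shelf. y: along the pole to the clamp and threaded tip; x: level, square to the pole, to the side of the red button. Grey saddle with steel clamp yoke (62 mm wide, 114 mm high) at y = 170 to 210 mm; grey U rest under the thick tube at y = -247 to -223 mm, 80 mm high
- clamp_lever (a joint): red-handled cam lever of the clamp: 0 = open (handle standing up, 77 degrees above level), 1.25 rad = clamped (5 degrees above level, pointing to the rest's +x). Axis level, along the rest's y; it swings over to +x and down. Over-centre spring: let go, it snaps to the nearer end (middle about 0.6) and stays; flipping takes about 10 N at the grip
- lever_pivot (a point): turning axis of the clamp handle: straight above the pole's axis, 190 mm to +y of the pole rest's origin, 105 mm above the shelf
- lever_grip (a point): centre of the red hand grip of the clamp handle, 95 mm from the pivot (moves with the handle). The grip is a bar 80 mm long along the handle, 16 mm wide along the rest's y, 14 mm thick; it can be pinched from above from its two y sides or pushed over
- inner_tube (a joint): how far the bare tube has slid through its saddle towards the rest's -y (m). With the clamp open it slides at a light pull (under 1 N); the clamp's tooth drops between steel rings on the tube (shifting it up to 5 mm as it shuts) and then holds over 30 N. It starts anywhere from -0.025 to 0
- tube_tip (a point): threaded tip of the bare aluminium tube, at its +y end (tube 22 mm across, rings 25 mm)
- pole_slide (a joint): how far the black grip and thick tube are drawn along the bare tube to the rest's -y (m): 0 shut, 0.080 first stop, 0.160 second stop and hard end. With the button out the pin locks at each of these (2-3 mm play). Button in: slides at about 3 N, past the first stop. Let out between stops, the pin snaps in at the next stop
- lock_button (a joint): travel of the red lock button: 0 = out (pin in its hole if at a stop), 0.006 = fully in; the pin is free from 0.004. Spring: about 4 N to start, 9 N fully in
- button_face (a point): middle of the red button's outer face (22 mm along the pole, 18 mm high). It stands 7 mm proud of the collar's +x side (pole_rest's x) and is pressed towards -x, for instance by squeezing the collar between two fingers from above
- collar_center (a point): centre of the black collar on the pole's axis: a block 60 mm along the pole, 42 mm high, 38 mm wide (45 mm over the button, which sits in the middle of its +x side). It moves with the grip
- sleeve_center (a point): centre, on the pole's axis, of the ribbed round part of the black grip: 37 mm across, 90 mm along the pole, its centre 75 mm to the rest's -y from the collar's centre. Clear of the button; moves with the grip
- pole_grip: the whole black grip (collar and ribbed part). Its axes are those of the pole rest; its origin lies on the pole's axis, 70 mm to -y of the collar's centre
- wide_tin: closed round aluminium tin, 96 mm across, 62 mm high; bystander, to be left alone. Origin at the centre of its underside
- tall_tin: closed round aluminium tin, 76 mm across, 95 mm high; bystander, to be left alone. Origin at the centre of its underside
- stacking_cup: open white plastic cup, 82 mm across the rim, 95 mm high; bystander, to be left alone. Origin at the centre of its underside
- mason_jar: glass jar with clip-on lid, 90 mm across, about 130 mm high; bystander, to be left alone. Origin at the centre of its underside
- trowel: black plastic plastering trowel, blade 240 x 100 mm lying flat, handle on top, 73 mm high; bystander, to be left alone. Origin at the centre of its underside
- caulk_frame: orange lever-action caulk frame lying on its side, about 400 x 150 mm, 55 mm high; bystander, to be left alone. Origin at the centre of its underside
- roller_frame: small paint roller frame with green handle lying flat, about 270 x 130 mm, 45 mm high; bystander, to be left alone. Origin at the centre of its underside

How it is judged:
By the outcome, as a careful person would: the job done as asked, in the order asked, and still so for the second after the job is handed in, while the arm keeps its last pose, push and grip.
It also fails if it takes over 46 s, if anything falls off the work surface, if the arm or the gripper's body presses on something with over 40 N, if the wrist force passes 120 N, or if a joint passes its speed limit or range.

## Working session

There is one attempt and no reset: what is moved stays moved. The work goes in short steps, Python scripts to look and compute and a tool call to move; the robot and the scene stay as the last step left them, time stands still between calls to the robot, and variables do not carry over. Pictures are saved under pics/ and viewed, at most 10 in all, crops included, and the job is handed in when it is done.

Besides the shell and the picture viewer there is one more tool, called after "Call:" in YAML: its name, and indented under it one key for each argument. jog_arm: Moves the arm, as the interface text tells. Shifts and turns lie within -1 to 1; 1 stands for 30 mm of shift or 0.08 rad of turn. Its arguments: {"type":"object","properties":{"motion":{"type":"array","items":{"type":"array","items":{"type":"number"}}},"newtons":{"type":"number"}},"required":["motion"]}

```bash
mkdir -p pics
cat > h.py <<'E'
import numpy as np, cv2, json
from workcell import bot
def snap(n,tag):
    f=bot.grab_frame(n); cv2.imwrite(f'pics/{tag}.png',f['pixels'][:,:,::-1])
    json.dump({k:np.asarray(f[k]).tolist() for k in('fovy','cx','cy','rvec','tvec')},open(f'pics/{tag}.json','w'))
def cam(tag):
    c=json.load(open(f'pics/{tag}.json')); f=240/np.tan(np.radians(c['fovy'])/2)
    K=np.array([[f,0,c['cx']],[0,f,c['cy']],[0,0,1]]);R=cv2.Rodrigues(np.array(c['rvec'],float))[0]
    return K,R,np.array(c['tvec'],float).reshape(3)
def ray(tag,p):
    K,R,t=cam(tag); return -R.T@t, R.T@np.linalg.inv(K)@[p[0],p[1],1]
def onz(tag,p,z):
    o,d=ray(tag,p); return o+d*(z-o[2])/d[2]
def tri(*a):
    P=[];A=np.zeros((3,3));b=np.zeros(3)
    for tag,p in a:
        o,d=ray(tag,p);d/=np.linalg.norm(d);M=np.eye(3)-np.outer(d,d);A+=M;b+=M@o
    x=np.linalg.solve(A,b);return x
def proj(tag,X):
    K,R,t=cam(tag);q=K@(R@np.array(X)+t);return q[:2]/q[2]
E
python3 - <<'E'
from h import *
snap('side','s0');snap('top','t0')
for t in('s0','t0'):print(ray(t,(320,240)))
print(bot.observe())
E
```

```text
(array([0.23616775, 1.29689219, 0.89445591]), array([ 0.18975843, -0.83734371, -0.51279634]))
(array([0.28968348, 0.06782879, 1.59345182]), array([ 1.48328363e-01,  4.26296317e-06, -9.88948659e-01]))
{'clock': 0.1, 'qpos': array([ 1.20081715,  0.5219621 , -0.03631809,  1.59991827,  0.02117833,
        1.02109944, -0.11277583]), 'qd': array([ 0.0001116 , -0.00334903, -0.00072293, -0.00333818,  0.00064185,
       -0.00018487,  0.00029858]), 'joint_efforts': array([ 4.55533736e-03, -9.28491497e+01,  1.98495492e+00, -3.70531905e+01,
        1.82707433e-02,  5.40423556e-03,  5.14092312e-05]), 'position': array([ 0.18445278, -0.59686089,  0.23079031]), 'tool_rot': array([-3.14059108e+00,  5.54553931e-05,  2.99772377e-01]), 'force': array([ 1.05529119, -0.49167585, -0.78101255]), 'moment': array([ 0.01031247, -0.02089752,  0.00296611]), 'finger_force': 0.0, 'grip_width': 0.08582017784231884}
```

View pics/s0.png

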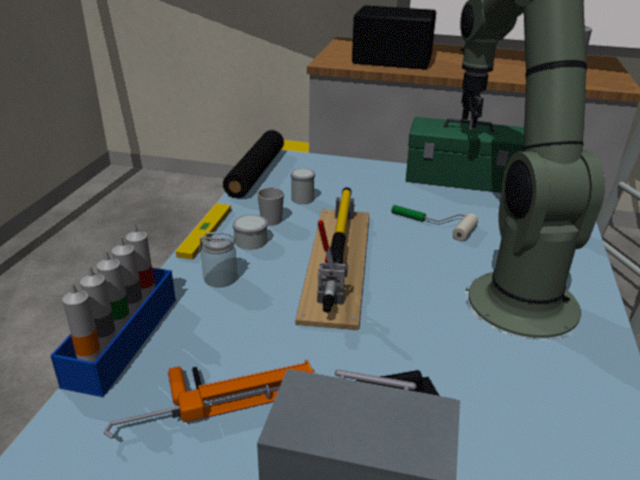

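View pics/t0.png

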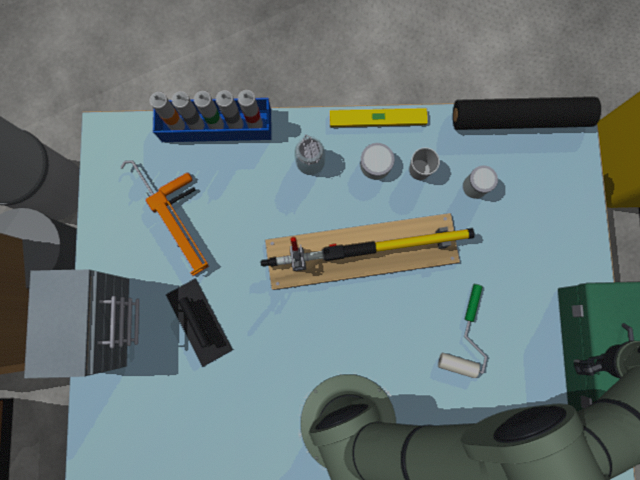

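Run:
```python
import cv2,numpy as np
t=cv2.imread('pics/t0.png')[205:295,250:485];s=cv2.imread('pics/s0.png')[175:335,285:385]
a=cv2.resize(t,None,fx=3.4,fy=3.4,interpolation=cv2.INTER_CUBIC);cv2.imwrite('pics/ct0.png',a)
cv2.imwrite('pics/cs0.png',cv2.resize(s,None,fx=3.7,fy=3.7,interpolation=cv2.INTER_CUBIC))
```

```text
(no output)
```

View pics/ct0.png

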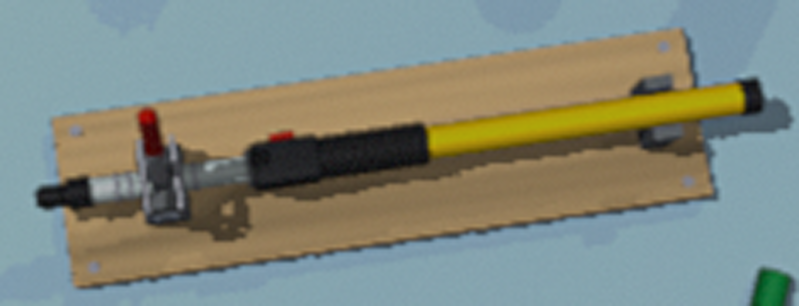

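View pics/cs0.png

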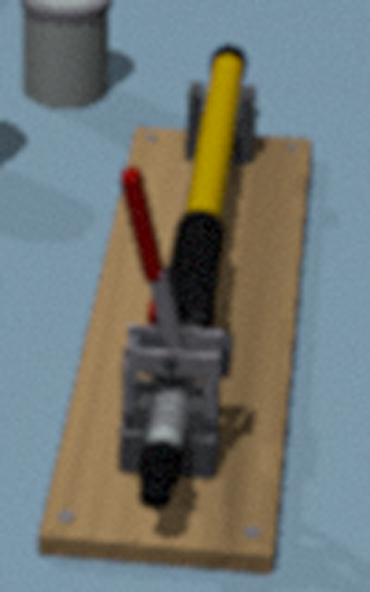

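Run:
```python
from h import *
T=lambda x,y:(250+x/3.4-.35,205+y/3.4-.35); S=lambda x,y:(285+x/3.7-.37,175+y/3.7-.37)
# corners rest coords: +x up in picture; y left
c=[('+x+y',(52,120)),('+x-y',(683,30)),('-x-y',(715,197)),('-x+y',(77,288))]
P=np.array([onz('t0',T(*p),.018) for _,p in c]);print(P.round(4));print([np.linalg.norm(P[i]-P[i-1]).round(4) for i in range(4)])
o=P.mean(0);yax=(P[0]+P[3]-P[1]-P[2])[:2];ya=yax/np.linalg.norm(yax);xa=np.array([ya[1],-ya[0]]);print('top o',o,'yaw',np.degrees(np.arctan2(-ya[0],ya[1])))
# side near corners
Q=np.array([onz('s0',S(*p),.018) for p in [(42,550),(135,128),(312,140),(272,557)]]);print(Q.round(4));print('side o',Q.mean(0))
for n,t,s in [('levertip',(147,115),(131,176)),('button',(281,135),(153,312)),('tip',(40,196),(156,498)),('endcap',(757,96),(229,52)),('slvend',(428,140),(203,217))]:
    X=tri(('t0',T(*t)),('s0',S(*s)));print(n,X.round(4),'rest',((X[:2]-o[:2])@xa).round(4),((X[:2]-o[:2])@ya).round(4), 'repr',np.round(proj('t0',X)-T(*t),1),np.round(proj('s0',X)-S(*s),1))
```

```text
[[ 0.5302  0.2309  0.018 ]
 [ 0.5964 -0.3234  0.018 ]
 [ 0.4486 -0.3421  0.018 ]
 [ 0.3837  0.2107  0.018 ]]
[np.float64(0.1479), np.float64(0.5583), np.float64(0.1489), np.float64(0.5566)]
top o [ 0.48970676 -0.05598591  0.018     ] yaw 6.7546404395922846
[[ 0.5267  0.2474  0.018 ]
 [ 0.6008 -0.3182  0.018 ]
 [ 0.4521 -0.3373  0.018 ]
 [ 0.3855  0.2173  0.018 ]]
side o [ 0.49128101 -0.04773229  0.018     ]
levertip [0.4997 0.1372 0.2314] rest 0.0327 0.1907 repr [-0. -0.] [0. 0.]
button [0.5055 0.0329 0.0662] rest 0.0261 0.0864 repr [-0.  -0.1] [0.1 0. ]
tip [0.4578 0.2366 0.0647] rest 0.0028 0.2943 repr [0.  0.3] [-0.4 -0.1]
endcap [ 0.5296 -0.3678  0.0751] rest 0.0029 -0.3143 repr [-0.1 -0.8] [0.7 0.1]
slvend [ 0.4965 -0.09    0.0751] rest 0.0027 -0.0345 repr [0.  0.1] [-0.1 -0. ]
```

Call:
jog_arm:
  motion:
    - [1, 0, 0, -1, 0]
    - [1, 0, 0, -1, 0]
    - [1, 0, 0, -1, 0]
    - [1, 0, 0, -1, 0]
    - [1, 0, 0, -1, 0]
    - [1, 0, 0, -1, 0]
    - [1, 0, 0, -1, 0]
    - [1, 0, 0, -1, 0]
    - [1, 0, 0, -1, 0]
    - [1, 0, 0, -1, 0]
    - [1, 0, 0, -1, 0]
    - [1, 0, 0, -1, 0]

```text
clock: 1.3
position: [0.4411, -0.3619, 0.2311]
tool_rot: [-3.141, -0.0, 1.265]
force: [0.7, 0.2, 0.8]
grip_width: 0.0002
finger_force: 0.0
```

Call:
jog_arm:
  motion:
    - [1, 0, 0, -1, 0]
    - [1, 0, 0, -1, 0]
    - [1, 0, 0, -1, 0]
    - [1, 0, 0, -1, 0]
    - [1, 0, 0, -1, 0]
    - [1, 0, 0, -0.4, 0]
    - [0, 0, 0, 0, 0]

```text
clock: 2.0
position: [0.46, -0.1819, 0.2316]
tool_rot: [3.141, -0.0, 1.7]
force: [0.2, -0.4, 1.1]
grip_width: -0.0002
finger_force: 0.0
```

Call:
jog_arm:
  motion:
    - [1, 0, 0, 0.1, 0]
    - [1, 0, 0, 0, 0]
    - [1, 0, 0, 0, 0]
    - [1, 0, 0, 0, 0]
    - [1, 0, 0, 0, 0]
    - [1, 0, 0, 0, 0]
    - [1, 0, 0, 0, 0]
    - [1, 0, 0.2, 0, 0]
    - [1, 0, 0.3, 0, 0]
    - [1, 0, 0.3, 0, 0]
    - [0.4, 0, 0.3, 0, 0]
    - [0, 0, 0, 0, 0]

```text
clock: 3.2
position: [0.4237, 0.1253, 0.1976]
tool_rot: [-3.14, -0.0, 1.688]
force: [0.2, 0.4, 1.3]
grip_width: 0.0002
finger_force: 0.0
```

Run:
```python
from h import *
snap('side','s1');snap('top','t1')
a=cv2.imread('pics/s1.png')[150:330,260:420];b=cv2.imread('pics/t1.png')[200:310,240:400]
a=cv2.resize(a,(426,480),interpolation=cv2.INTER_CUBIC);b=cv2.resize(b,(370,254),interpolation=cv2.INTER_CUBIC)
c=np.zeros((480,796,3),np.uint8);c[:,:426]=a;c[:254,426:]=b;cv2.imwrite('pics/c1.png',c)
```

```text
(no output)
```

View pics/c1.png

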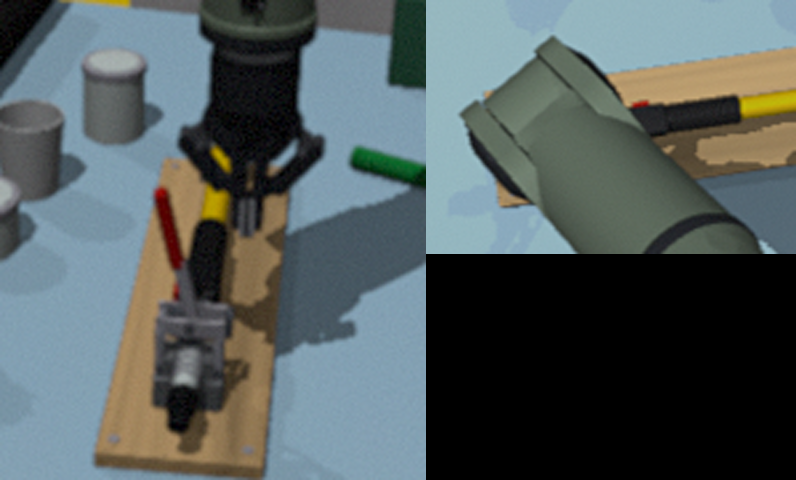

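Call:
jog_arm:
  motion:
    - [0, 1, 0, 0, 0]
    - [0, 0.65, 0, 0, 0]
    - [0, 0.32, 0.03, 0, 0]
    - [0, 0.32, 0.06, 0, 0]
    - [0, 0.37, 0.2, 0, 0]
    - [0, 0.37, 0.2, 0, 0]

```text
clock: 3.9
position: [0.5154, 0.1331, 0.1837]
tool_rot: [3.141, 0.001, 1.683]
force: [-4.5, -0.7, 0.6]
grip_width: 0.0001
finger_force: 2.0
```

Call:
jog_arm:
  motion:
    - [0, 0.3, 0.29, 0, 0]
    - [0, 0.3, 0.29, 0, 0]
    - [0, 0.22, 0.35, 0, 0]
    - [0, 0.22, 0.35, 0, 0]
    - [0, 0.12, 0.4, 0, 0]
    - [0, 0.12, 0.4, 0, 0]

```text
clock: 4.5
position: [0.5533, 0.1383, 0.1199]
tool_rot: [-3.141, -0.0, 1.684]
force: [-0.7, -0.6, 3.4]
grip_width: -0.0001
finger_force: 2.1
```

Call:
jog_arm:
  motion:
    - [0, 0, 0.1, 0, 0]
    - [0, 0, 0.1, 0, 0]
    - [0, 0, 0.1, 0, 0]
    - [0, 0, 0, 0, 0]

```text
clock: 4.9
position: [0.5542, 0.1387, 0.1166]
tool_rot: [3.138, 0.002, 1.684]
force: [-27.5, -11.5, 95.4]
grip_width: -0.0
finger_force: 49.0
```

Call:
jog_arm:
  motion:
    - [0, 0, -0.5, 0, 0]
    - [0, 0, -1, 0, 1]
    - [0, 0, -1, 0, 1]
    - [-1, -0.3, -0.3, 0, 1]
    - [-1, -0.5, 0, 0, 1]
    - [-1, -0.5, 0, 0, 1]
    - [-1, -0.5, 0, 0, 1]
    - [-1, -0.5, 0, 0, 1]
    - [-1, -0.5, 0, 0, 1]
    - [-1, 0, 0, 0, 1]
    - [-1, 0, 0, 0, 1]
    - [0, 0, 0, 0, 1]

```text
clock: 6.1
position: [0.4966, -0.1137, 0.1955]
tool_rot: [-3.141, 0.001, 1.679]
force: [-0.8, -0.9, 0.1]
grip_width: 0.085
finger_force: 0.0
```

Run:
```python
from h import *
snap('side','s2');snap('top','t2')
a=cv2.imread('pics/s2.png')[210:330,285:385];b=cv2.imread('pics/t2.png')[215:295,255:345]
a=cv2.resize(a,None,fx=4,fy=4,interpolation=cv2.INTER_CUBIC);b=cv2.resize(b,None,fx=4.4,fy=4.4,interpolation=cv2.INTER_CUBIC)
c=np.zeros((480,796,3),np.uint8);c[:,:400]=a;c[:352,400:]=b;cv2.imwrite('pics/c2.png',c)
```

```text
(no output)
```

View pics/c2.png

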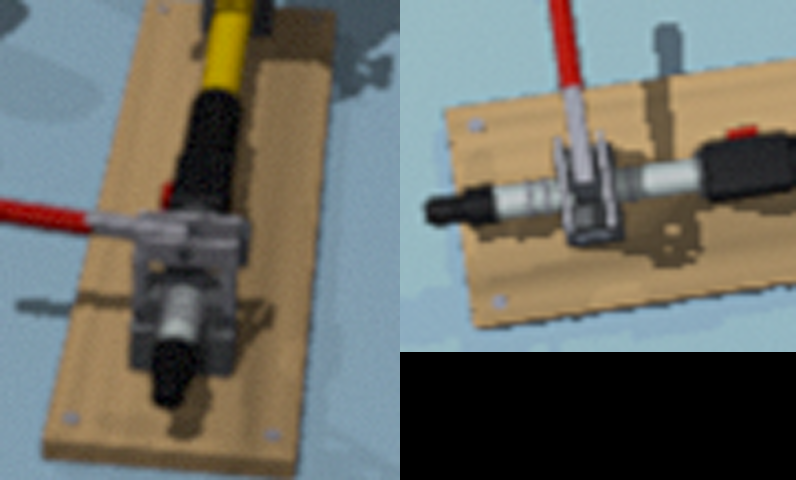

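Run:
```python
from h import *
T=lambda x,y:(255+(x-400)/4.4-.4,215+y/4.4-.4); S=lambda x,y:(285+x/4-.4,210+y/4-.4)
O=np.array([.4924,-.0557]);ya=np.array([-.1176,.993]);xa=np.array([.993,.1176])
r=lambda X:(((X[:2]-O)@xa).round(4),((X[:2]-O)@ya).round(4))
X=tri(('t2',T(742,133)),('s2',S(167,197)));print(X,r(X))
X=onz('t2',T(742,133),.066);print('btn',r(X))
for p in((702,144),(707,202)):print(r(onz('t2',T(*p),.08)))
X=tri(('t2',T(426,211)),('s2',S(166,403)));print('tip',X,r(X))
p=bot.observe()['position'];print(r(p),p)
```

```text
[0.50427551 0.03290059 0.06665923] (np.float64(0.0222), np.float64(0.0866))
btn (np.float64(0.0218), np.float64(0.0866))
(np.float64(0.0165), np.float64(0.1137))
(np.float64(-0.0212), np.float64(0.1159))
tip [0.45803891 0.23942096 0.06338013] (np.float64(0.0006), np.float64(0.2971))
(np.float64(-0.0022), np.float64(-0.0543)) [ 0.49661929 -0.10986007  0.19564744]
```

Call:
jog_arm:
  motion:
    - [1, 0, 0, -0.1, 1]
    - [1, 0, 0, 0, 1]
    - [1, 0, 0, 0, 1]
    - [1, 0, 0, 0, 1]
    - [0.7, 0.03, 0, 0, 1]
    - [0, 0, 1, 0, 1]
    - [0, 0, 1, 0, 1]
    - [0, 0, 1, 0, 1]
    - [0, 0, 1, 0, 1]
    - [0, 0, 0.5, 0, 1]
    - [0, 0, 0.5, 0, 1]
    - [0, 0, 0, 0, 1]
  newtons: 30

```text
clock: 7.4
position: [0.4797, 0.0317, 0.0447]
tool_rot: [-3.139, -0.001, 1.694]
force: [0.2, 0.2, 1.0]
grip_width: 0.0853
finger_force: 0.0
```

Run:
```python
from h import *
O=np.array([.4924,-.0557]);ya=np.array([-.1176,.993]);xa=np.array([.993,.1176])
p=bot.observe();X=p['position'];print((X[:2]-O)@xa,(X[:2]-O)@ya,X,p['force'],p['tool_rot'])
```

```text
-0.002382984725025455 0.08825828769344633 [0.47965298 0.03167083 0.0446991 ] [0.23592728 0.2364336  0.97775469] [-3.13882831e+00 -7.59174316e-04  1.69396313e+00]
```

Call:
jog_arm:
  motion:
    - [-0.05, 0, 0, 0, 0.6]
    - [0, 0, 0, 0, 0.5]
    - [0, 0, 0, 0, 0.3]
    - [0, 0, 0, 0, 0.3]
    - [0, 0, 0, 0, 0.3]
    - [0, 0, 0, 0, 0.3]
    - [0, 0, 0, 0, 0.3]
  newtons: 30

```text
clock: 8.1
position: [0.4818, 0.029, 0.0473]
tool_rot: [3.14, 0.0, 1.692]
force: [-1.1, -1.0, 14.3]
grip_width: 0.0386
finger_force: 29.4
```

Call:
jog_arm:
  motion:
    - [0, 0, -0.07, 0, 0.3]
    - [-0.3, 0, 0, 0, 0.3]
    - [-0.4, 0, 0, 0, 0.3]
    - [-0.4, 0, 0, 0, 0.3]
    - [0, 0, 0, 0, 0.3]

```text
clock: 8.6
position: [0.4856, -0.0052, 0.0483]
tool_rot: [3.141, -0.0, 1.69]
force: [5.1, 0.5, -15.1]
grip_width: 0.0382
finger_force: 37.7
```

Run:
```python
from h import *
snap('side','s3');snap('top','t3')
a=cv2.imread('pics/s3.png')[175:335,285:385];b=cv2.imread('pics/t3.png')[205:295,250:385]
a=cv2.resize(a,None,fx=3,fy=3,interpolation=cv2.INTER_CUBIC);b=cv2.resize(b,None,fx=3.6,fy=3.6,interpolation=cv2.INTER_CUBIC)
c=np.zeros((480,786,3),np.uint8);c[:,:300]=a;c[:324,300:]=b;cv2.imwrite('pics/c3.png',c)
```

```text
(no output)
```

View pics/c3.png

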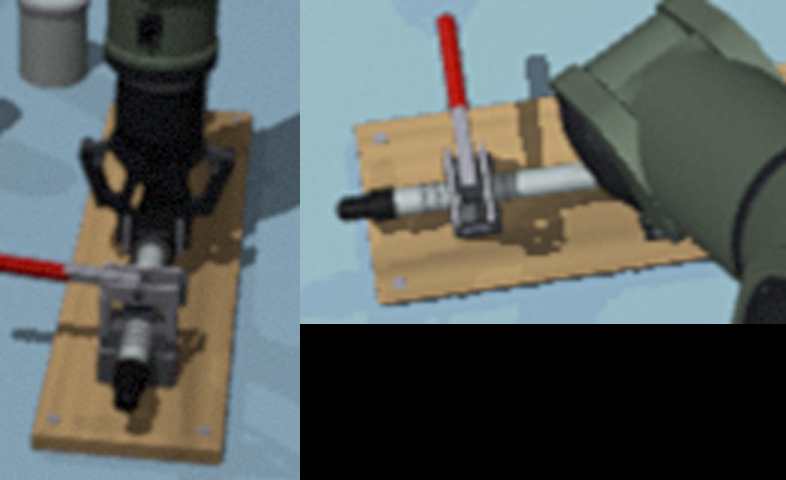

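Call:
jog_arm:
  motion:
    - [-0.5, 0, 0.03, 0, 0.3]
    - [-0.5, 0, 0, 0, 0.3]
    - [-0.5, 0, 0, 0, 0.3]
    - [-0.5, 0, 0, 0, 0.3]
    - [-0.5, 0, 0, 0, 0.3]
    - [-0.5, 0, 0, 0, 0.3]
    - [-0.5, 0, 0, 0, 0.3]
    - [-0.3, 0, 0, 0, 0.3]
    - [0, 0, 0, 0, 0.3]

```text
clock: 9.6
position: [0.4993, -0.1183, 0.0479]
tool_rot: [3.141, 0.001, 1.69]
force: [1.3, 0.0, 6.3]
grip_width: 0.0378
finger_force: 40.7
```

Call:
jog_arm:
  motion:
    - [-0.08, 0, 0, 0, 0.3]
    - [-0.08, 0, 0, 0, 0.3]
    - [0, 0, 0, 0, 0.3]

```text
clock: 9.9
position: [0.4998, -0.1217, 0.0479]
tool_rot: [3.141, 0.0, 1.692]
force: [-0.4, 0.6, 6.7]
grip_width: 0.0382
finger_force: 40.9
```

Call:
jog_arm:
  motion:
    - [-0.1, 0, 0, 0, 0.3]
    - [-0.1, 0, 0, 0, 0.3]
    - [0, 0, 0, 0, 0.3]

```text
clock: 10.2
position: [0.5005, -0.1277, 0.0479]
tool_rot: [3.141, 0.0, 1.692]
force: [0.5, 1.0, 7.1]
grip_width: 0.0385
finger_force: 40.9
```

Call:
jog_arm:
  motion:
    - [-0.07, 0, 0, 0, 0.3]
    - [0, 0, 0, 0, 0.3]

```text
clock: 10.4
position: [0.5007, -0.1296, 0.0478]
tool_rot: [3.141, 0.0, 1.692]
force: [0.3, 1.7, 7.4]
grip_width: 0.038
finger_force: 40.9
```

Call:
jog_arm:
  motion:
    - [-0.04, 0, 0, 0, 0.3]
    - [0, 0, 0, 0, 0.3]

```text
clock: 10.6
position: [0.5009, -0.1306, 0.0479]
tool_rot: [3.141, 0.0, 1.692]
force: [0.0, 1.5, 6.2]
grip_width: 0.0385
finger_force: 40.9
```

Call:
jog_arm:
  motion:
    - [-0.03, 0, 0, 0, 0.3]
    - [0, 0, 0, 0, 0.3]

```text
clock: 10.8
position: [0.5009, -0.1308, 0.0478]
tool_rot: [3.141, -0.001, 1.692]
force: [-0.9, 5.7, 7.1]
grip_width: 0.0383
finger_force: 41.2
```

Call:
jog_arm:
  motion:
    - [0, 0, 0, 0, 0.7]
    - [0, 0, 0, 0, 1]
    - [0, 0, 0, 0, 1]
    - [0, 0, 0, 0, 1]
    - [-0.6, 0, 0, 0, 1]
    - [-0.8, 0, 0, 0, 1]
    - [-0.8, 0, 0, 0, 1]
    - [-0.3, 0, 0, 0, 1]
    - [0, 0, 0, 0, 1]

```text
clock: 11.7
position: [0.5095, -0.2073, 0.0472]
tool_rot: [-3.141, 0.0, 1.69]
force: [0.5, 0.2, -0.2]
grip_width: 0.0856
finger_force: 0.0
```

Run:
```python
from h import *
snap('side','s4');snap('top','t4')
a=cv2.imread('pics/s4.png')[175:335,285:385];b=cv2.imread('pics/t4.png')[205:295,250:385]
a=cv2.resize(a,None,fx=3,fy=3,interpolation=cv2.INTER_CUBIC);b=cv2.resize(b,None,fx=3.6,fy=3.6,interpolation=cv2.INTER_CUBIC)
c=np.zeros((480,786,3),np.uint8);c[:,:300]=a;c[:324,300:]=b;cv2.imwrite('pics/c4.png',c)
```

```text
(no output)
```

View pics/c4.png

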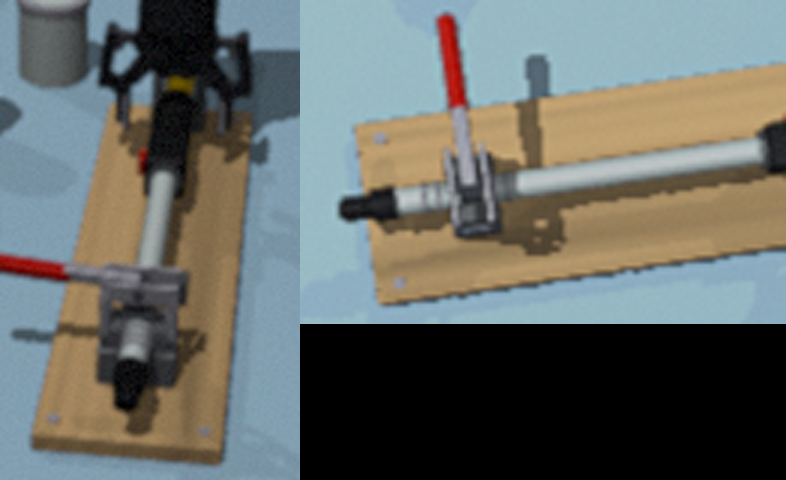

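Call:
jog_arm:
  motion:
    - [0, 0, 0, 0, 0.6]
    - [0, 0, 0, 0, 0.4]
    - [0, 0, 0, 0, 0.25]
    - [0, 0, 0, 0, 0.25]
    - [0, 0, 0, 0, 0.25]
    - [0, 0, 0, 0, 0.25]
    - [0, 0, 0, 0, 0.25]
  newtons: 40

```text
clock: 12.5
position: [0.5097, -0.2061, 0.0476]
tool_rot: [-3.141, -0.0, 1.692]
force: [-1.5, 1.8, 5.8]
grip_width: 0.0348
finger_force: 39.9
```

Run:
```python
from h import *
O=np.array([.4924,-.0557]);ya=np.array([-.1176,.993])
for t,p in(('t2',(255+302/4.4-.4,215+144/4.4-.4)),('t4',(250+463/3.6-.4,205+130/3.6-.4))):print((onz(t,p,.08)[:2]-O)@ya)
```

```text
0.1136975268506702
-0.04378298012709727
```

Call:
jog_arm:
  motion:
    - [0.07, 0, 0, 0, 0.25]
    - [0.07, 0, 0, 0, 0.25]
    - [0, 0, 0, 0, 0.25]

```text
clock: 12.8
position: [0.5092, -0.2025, 0.0476]
tool_rot: [3.142, 0.001, 1.692]
force: [-1.7, -3.7, 5.2]
grip_width: 0.0347
finger_force: 39.8
```

Call:
jog_arm:
  motion:
    - [0.05, 0, 0, 0, 0.25]
    - [0, 0, 0, 0, 0.25]

```text
clock: 13.0
position: [0.5092, -0.2021, 0.0476]
tool_rot: [3.141, 0.002, 1.691]
force: [1.2, -9.8, 3.4]
grip_width: 0.0349
finger_force: 39.7
```

Call:
jog_arm:
  motion:
    - [-0.06, 0, 0, 0, 0.25]
    - [-0.07, 0, 0, 0, 0.25]
    - [0, 0, 0, 0, 0.25]
    - [0, 0, 0, 0, 0.25]

```text
clock: 13.4
position: [0.5095, -0.2044, 0.0475]
tool_rot: [-3.142, -0.0, 1.692]
force: [-2.6, -0.5, 7.5]
grip_width: 0.035
finger_force: 40.1
```

Run:
```python
from h import *
snap('side','s5');o=bot.observe();print(o['force'],o['grip_width'],o['finger_force'])
a=cv2.imread('pics/s5.png')[150:335,240:400];cv2.imwrite('pics/c5.png',cv2.resize(a,None,fx=3.2,fy=3.2,interpolation=cv2.INTER_CUBIC))
```

```text
[-1.79590723 -1.25851873  7.08425656] 0.03505067085220188 40.08676528930664
```

View pics/c5.png

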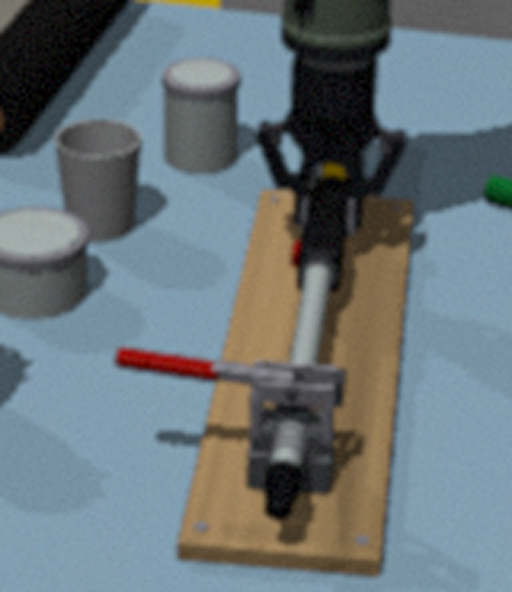

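The picture shows the clamp shut (handle level, ending at about (120,355)), the button out at (297,252), and the gripper closed on the ribbed part of the grip. The other things on the shelf that are in view have not moved.

```bash
python3 -c "
from workcell import bot
print(bot.job_done())"
```

```text
the job is handed in; nothing more can be done
None
```

I handed the job in at about 13.5 s: the clamp is shut on the bare tube, the pole is drawn out and locked at the second stop with the button out, and the gripper is still holding the black grip clear of the button. The wrist force peaked at about 95 N (limit 120 N) when I pressed the lever down a little too far.

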